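# Load nozzle cartridges into the printer's sprung magazine

## Task

Pull the magazine's red knob back against its spring, find the notch in the yellow catch rail and park the handle there so that the follower stays open by itself. Then stand both blue cartridges fully down in the track in front of the follower, orange tabs over the low wall, take the handle out of the notch and ease the follower forward onto them, never letting it fly shut; let go of everything. Leave the grey spent cartridge and the other things on the bench where they are.

Things in the scene. Friction and masses are not known exactly. Their poses are not given: they have to be found in the camera images.
- magazine: fixed aluminium base plate 200 x 104 x 8 mm carrying the feed track; origin on the table under the middle of the track, x along the track towards the front stop (feed end), y towards the low wall, z up. Track floor 8 mm above the table, clear width 34 mm (y -17 to +17 mm), walls 8 mm thick with rounded tops. All x and y below are in this frame
- stop_face (a point): foot of the fixed front stop's face: x = +60 mm, middle of the track's width, on the track floor (8 mm above the table). The stop's top is 34 mm above the table. Two cartridges stand in a row behind it (towards -x), each taking up 20 mm of the track
- low_wall (a point): top of the low track wall on the +y side, 16 mm above the table, beside the two cartridges' places: their tabs reach out over it
- high_wall (a point): top of the high track wall on the -y side, 26 mm above the table: a cartridge with its tab on that side cannot sit down
- rail_edge (a point): a point fixed on the base (x = -46 mm) on the line of the yellow catch rail's inner edge, y = -27 mm; rail top 38 mm above the table, rail reaching out to y = -47.5 mm and no further forward than x = 0. The edge has one notch, 16 mm long and 12.5 mm deep; its place along the track varies and is NOT reported: find it by feel or sight
- follower (a joint): how far the white follower (top 34 mm above the table) is pulled back from the front stop, along -x: 0 = face on the stop (as found), 0.085 m = fully back, 0.040 = closed on two cartridges. Face at x = 60 mm minus this. Its spring pulls forward, 3 N at 0, 10 N at 75 mm. The handle's arm faces the notch's middle at some reading from 0.062 to 0.078
- handle (a joint): how far the handle on the follower is pushed sideways towards the rail (-y): 0 = lane, follower free to run; 0.010 m = home in the notch. Stays where left. A steel arm 8 mm wide along x points from it to the rail; in the lane 3 mm of air, then the rail stops it, except at the notch (8 mm play). Let forward in the notch, the arm rests on its front flank and holds the follower open
- knob (a point): centre of the red knob on the handle, a block 20 (along x) x 22 (along y) x 28 mm high, 40 to 68 mm above the table; 36 mm behind the follower's face. Moves with follower and handle. Keep fingertips above 39 mm here, to clear the rail
- cartridge_a: blue cartridge, upright on the bench, 60 g, origin at the centre of its underside: a block 20 (its x) x 30 (its y) x 44 mm high (z). An orange key tab sticks 8 mm out of its +y face, 12 to 20 mm above the underside, 16 mm wide; an orange stripe marks that edge on top. Grip across the 30 mm width, fingertips 22 mm or more above its underside
- cartridge_b: blue cartridge, upright on the bench, 60 g, origin at the centre of its underside: a block 20 (its x) x 30 (its y) x 44 mm high (z). An orange key tab sticks 8 mm out of its +y face, 12 to 20 mm above the underside, 16 mm wide; an orange stripe marks that edge on top. Grip across the 30 mm width, fingertips 22 mm or more above its underside
- tab_a (a point): outer end of cartridge_a's orange tab, 23 mm from its middle towards its +y, 16 mm above its underside
- tab_b (a point): outer end of cartridge_b's orange tab, likewise
- spent_c: grey spent cartridge with a white tab, same shape, upright on the bench (origin under its middle): a bystander
- glue_pot: glue pot with an orange cap, 40 mm wide, 75 mm tall, upright, origin under its middle: a bystander
- scraper: scraper with a black handle, 200 mm long, lying beyond the magazine: a bystander
- brush: brush, 160 mm long, lying beyond the magazine: a bystander
- vase: green printed vase, 70 mm wide, 80 mm tall: a bystander
- spool: filament spool lying flat, 190 mm across, 58 mm high: a bystander
Not all that is in view belongs to the job. What is shaped like the cartridge_b but brown is not meant.

How it is judged:
By the outcome, as a careful person would: the job done as asked, in the order asked, and still so for the second after the job is handed in, with the robot touching nothing.
It also fails if it takes over 72 s, if anything falls off the work surface, if the arm or the gripper's body presses on something with over 40 N, if the wrist force passes 120 N, or if a joint passes its speed limit or range.

## Robot

A 6-joint arm with a two-finger parallel gripper is mounted at the origin on the work surface. World frame = base frame: x ahead of the robot, y to its left, z up, the work surface at z = 0. Lengths are in m, angles in rad, forces in N, time in s.
With the tool pointing down it reaches from about 0.375 to 0.9 m from the base axis. Payload 3.1 kg.
Tool frame: the origin (TCP) lies midway between the tips of the shut fingers; the grasp point (between the pads) lies 19 mm behind it; z points along the fingers, y is the direction in which the jaws open and shut (so a half turn about z gives the same grasp; the last joint's range is limited). The gripper opens to 87 mm and grips with 3 to 60 N. Pads are 19 mm wide; open, the fingers measure 117 mm over their backs; the gripper's body (75 mm by 190 mm) begins 51 mm behind the grasp point.
Start: joints at [-1.462, 0.527, 1.433, -0, 1.181, -0.178], TCP at [0.177, -0.599, 0.223] pointing down, gripper open.
Joint ranges: [-3.08, 3.08], [-0.75, 2.2], [0.22, 2.44], [-1.43, 4.57], [0, 2.65], [-2.85, 2.85]. Speed limits (rad/s): [2.79, 2.79, 3.14, 3.14, 3.14, 3.14].

## Interface

Orientations are given as a 3x3 rotation matrix whose columns are the frame's x, y, z axes.
In Python, from workcell import robot gives the robot as it stands. The module is installed in compiled form; this text tells all that it offers.
- The arm moves only by the shell command python3 -m jog 'ROWS'. ROWS is JSON, one flat list of numbers, 5 for each row, row after row: the opening in per cent of the stroke, from 0 (shut) to 100 (fully open), then the shift along the world's x, y, z in m, then the turn about the world's z in degrees. In form: [fingers, x, y, z, spin, fingers, x, y, z, spin, ...]. A call has 1 to 5 rows; each row is the pose to reach, as a shift and turn from the pose commanded when the call began; what a row does not reach only later rows make up. A row lasts 1/8 s, in which the tool goes at most 62.5 mm and 10.7 degrees, less where a joint would pass 70% of its speed; a pose out of reach is approached as far as the arm can. A call with a gripper value outside its range is refused whole. The fingers move at their own pace and stop on an object; the grip force is fixed at half the most. Time passes only in rows, so rows that repeat a pose let the fingers close. It gives the time, the measured TCP pose, the force and the opening at its end, in the units of the state.
- robot.get_state(): the state, without advancing time (a new reading comes with each control period).
- robot.get_image(name): name is "scene" or "top" or "wrist"; returns a dict with "pixels" (480x640x3 uint8, red, green, blue), "vertical_fov" (degrees; the focal length in pixels is half the picture's height over the tangent of half this angle, whatever the lens; pixels are square), "cx", "cy" (the principal point, pixels), "rvec" (rotation vector, rad) and "tvec" (3), from world to camera coordinates, as OpenCV has them. Camera axes: x right, y down, z forward; pixel columns grow to the right and rows downward; lengths in m; the calibration is good to about 2 mm. A picture is of the moment at which its call begins. There is no depth.
- robot.finish_job(): hands the job in, once; it reports no verdict.
The state is a dict: "clock": time; "qpos": joint angles; "dq": joint speeds; "joint_torque": joint torques, N m; "ee_pos": TCP position; "eef_rot": TCP orientation; "wrist_force": force on the tool from outside, world axes, zero at the start; "torque": the same for the moment, N m; "width": finger opening in m.
Only numpy, scipy, OpenCV 4.12 (cv2) and the standard library are available. Lean on these libraries where they do the work, as an engineer would, in place of code of your own. Each camera call takes 0.05 s, during which the arm holds its last target.

## Working session

There is one attempt and no reset: what is moved stays moved. The work goes in short steps, Python scripts to look and compute and a shell command to move; the robot and the scene stay as the last step left them, time stands still between calls to the robot, and variables do not carry over. Pictures are saved under pics/ and viewed, and the job is handed in when it is done.

```bash
mkdir -p pics; cat > h.py <<'E'
import numpy as np, cv2
from workcell import robot
def cam(n):
    im=robot.get_image(n); return im
def save(im,f,crop=None,scale=1):
    p=im["pixels"][:,:,::-1]
    if crop: x0,y0,x1,y1=crop; p=p[y0:y1,x0:x1]
    if scale!=1: p=cv2.resize(p,None,fx=scale,fy=scale,interpolation=cv2.INTER_CUBIC)
    cv2.imwrite("pics/"+f,p)
def ray(im,u,v):
    f=240/np.tan(np.radians(im["vertical_fov"])/2)
    R,_=cv2.Rodrigues(np.array(im["rvec"],float)); t=np.array(im["tvec"],float).ravel()
    d=R.T@np.array([(u-im["cx"])/f,(v-im["cy"])/f,1.]); o=-R.T@t
    return o,d
def onz(im,u,v,z):
    o,d=ray(im,u,v); return o+d*(z-o[2])/d[2]
def proj(im,P):
    f=240/np.tan(np.radians(im["vertical_fov"])/2)
    R,_=cv2.Rodrigues(np.array(im["rvec"],float)); t=np.array(im["tvec"],float).ravel()
    c=R@np.array(P,float)+t
    return np.array([im["cx"]+f*c[0]/c[2],im["cy"]+f*c[1]/c[2]])
E
python3 - <<'E'
from h import *
for n in("scene","top","wrist"):
    im=cam(n); save(im,n+"0.png"); np.save(n+"0.npy",im,allow_pickle=True); o,d=ray(im,320,240); print(n,im["vertical_fov"],im["cx"],im["cy"],o.round(3),d.round(3))
print(robot.get_state())
E
```

```text
scene 50.53481796628413 324.15673090591616 238.7216470653329 [ 1.399 -0.098  0.951] [-0.679  0.055 -0.732]
top 53.41949819316993 319.75615867760746 244.3412359930826 [ 0.503 -0.026  1.3  ] [ 0.081 -0.012 -0.997]
wrist 61.022752623537265 319.3765218944935 238.17334903923427 [ 0.255 -0.576  0.383] [-0.284 -0.084 -0.955]
{'clock': 0.15, 'qpos': array([-1.46145330e+00,  5.28248182e-01,  1.43359752e+00, -1.05485559e-05,
        1.18139246e+00, -1.78483962e-01]), 'dq': array([ 0.00117819, -0.00202746, -0.00378891, -0.00212155,  0.00048641,
        0.00146261]), 'joint_torque': array([ 3.39500475e-04, -4.40432346e+01, -1.76842368e+01,  6.33043377e-02,
        5.52988693e-02, -1.03716645e-04]), 'ee_pos': array([ 0.17739184, -0.59871957,  0.22180249]), 'eef_rot': array([[ 9.58861878e-01,  2.83872972e-01, -1.89266950e-04],
       [ 2.83872894e-01, -9.58860526e-01,  1.63461494e-03],
       [ 2.82542393e-04, -1.62109770e-03, -9.99998646e-01]]), 'wrist_force': array([ 1.10320787, -0.19477749,  0.04233497]), 'torque': array([0.03035446, 0.11525962, 0.00058878]), 'width': 0.08682560169168128}
```

View pics/scene0.png

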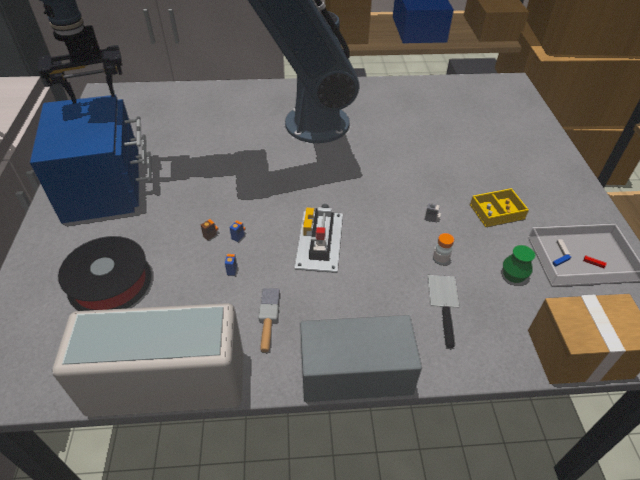

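View pics/top0.png

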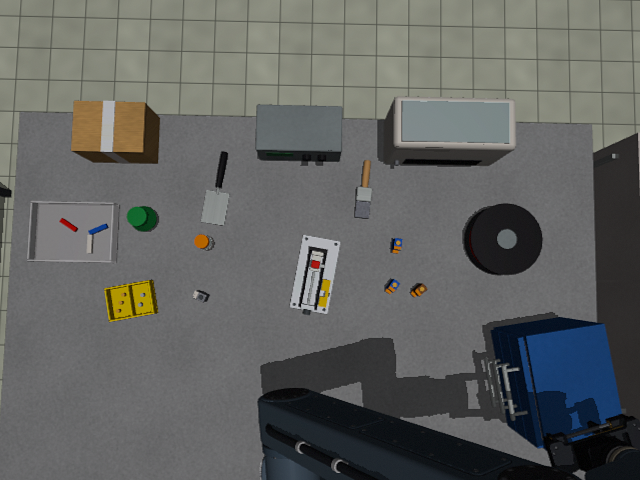

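View pics/wrist0.png

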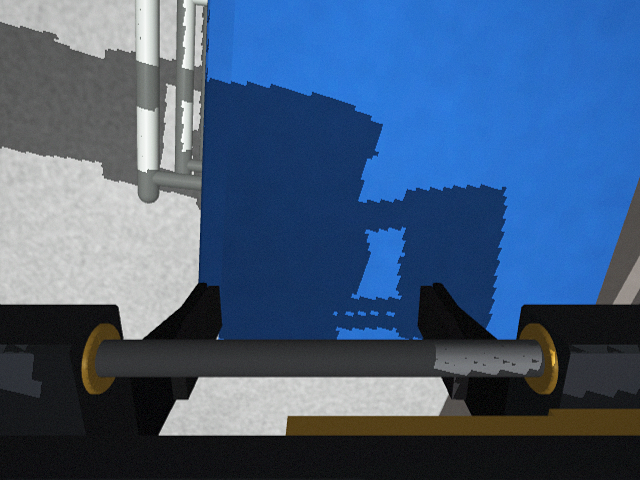

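Scene (640x480): the magazine is at top-view (315,275). Blue cartridges are at (397,245) and (392,286), and the brown look-alike is at (418,290). The grey spent cartridge is at (200,296), the glue pot at (204,242), and the small blue and red pens in the tray at (97,229). The gripper starts above the blue cabinet. Next I'll take close crops.

```bash
python3 - <<'E'
from h import *
im=np.load("top0.npy",allow_pickle=True).item(); save(im,"t_crop.png",(275,225,355,325),6)
save(im,"t_crop2.png",(375,225,445,310),7)
im=np.load("scene0.npy",allow_pickle=True).item(); save(im,"s_crop.png",(190,195,350,280),5)
E
```

```text
(no output)
```

View pics/t_crop.png

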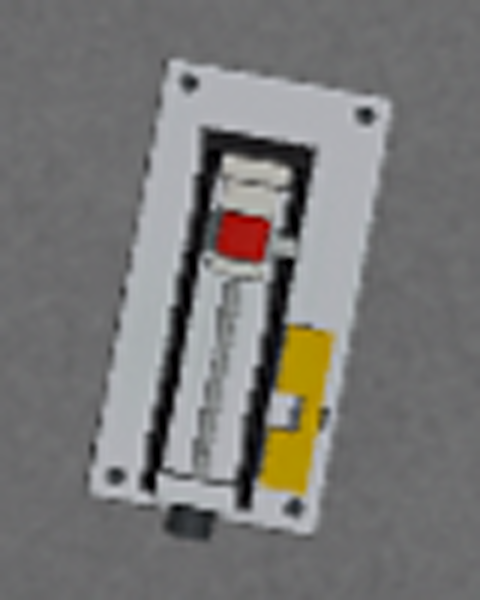

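View pics/t_crop2.png

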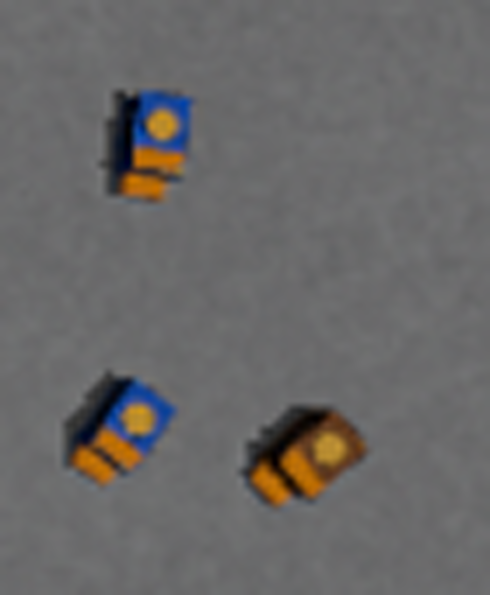

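View pics/s_crop.png

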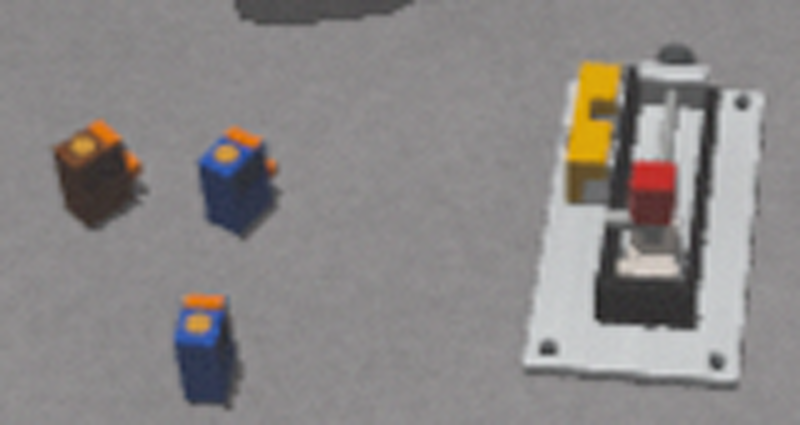

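```bash
cat > meas.py <<'E'
from h import *
def rect_world(im,mask,z,minarea=30):
    cs,_=cv2.findContours(mask.astype(np.uint8),cv2.RETR_EXTERNAL,cv2.CHAIN_APPROX_NONE)
    out=[]
    for c in cs:
        if cv2.contourArea(c)<minarea: continue
        P=np.array([onz(im,p[0][0],p[0][1],z)[:2] for p in c],np.float32)
        r=cv2.minAreaRect(P*1000); out.append((r,c))
    return out
E
python3 - <<'E'
from meas import *
im=np.load("top0.npy",allow_pickle=True).item()
p=im["pixels"].astype(int); hsv=cv2.cvtColor(im["pixels"],cv2.COLOR_RGB2HSV)
roi=np.zeros((480,640),bool); roi[230:320,285:345]=1
# plate: bright low-sat, hull
m=roi&(p.min(2)>165)
m=cv2.morphologyEx(m.astype(np.uint8),cv2.MORPH_CLOSE,np.ones((3,3)))
for r,c in rect_world(im,m,.008,200):
    print("plate",r, cv2.boxPoints(r).round(1).tolist())
    print(cv2.boxPoints(cv2.minAreaRect(c)).round(1).tolist())
h,s,v=hsv[...,0],hsv[...,1],hsv[...,2]
for nm,mm,z in(("yellow",roi&(h>18)&(h<32)&(s>150),.038),("red",roi&((h<6)|(h>174))&(s>150),.068)):
    for r,c in rect_world(im,mm,z,8): print(nm,r,c.reshape(-1,2).mean(0))
roi2=np.zeros((480,640),bool); roi2[225:310,375:445]=1
for r,c in rect_world(im,roi2&(h>100)&(h<125)&(s>150)&(v>110),.044,8): print("blue",r,c.reshape(-1,2).mean(0))
E
```

```text
plate ((517.1018676757812, -28.92095947265625), (101.59220886230469, 197.4776153564453), 80.57389831542969) [[411.3999938964844, -62.900001525878906], [606.2000122070312, -95.19999694824219], [622.7999877929688, 5.0], [428.0, 37.400001525878906]]
[[289.29998779296875, 306.5], [302.79998779296875, 234.60000610351562], [339.8999938964844, 241.5], [326.3999938964844, 313.5]]
yellow ((467.530517578125, -54.84558868408203), (21.44039535522461, 70.59644317626953), 80.66288757324219) [324.20289855 292.86956522]
red ((541.9719848632812, -29.45665740966797), (20.04123878479004, 18.15521812438965), 77.01346588134766) [315.         263.95833333]
blue ((605.9507446289062, -248.06292724609375), (18.521142959594727, 15.929849624633789), 0.3136898875236511) [398.76923077 240.65384615]
```

```bash
python3 -m jog '[100,0,0,0.05,0, 100,0.02,0.04,0.06,10, 100,0.05,0.1,0.06,20, 100,0.08,0.15,0.06,30, 100,0.11,0.2,0.06,40]' && python3 -m jog '[100,0.03,0.05,0,10, 100,0.06,0.1,0,20, 100,0.09,0.15,0,24, 100,0.12,0.2,0,24, 100,0.15,0.25,0,24]' && python3 -m jog '[100,0.03,0.05,0,0, 100,0.05,0.1,-0.03,0, 100,0.07,0.12,-0.05,0, 100,0.07,0.12,-0.05,0,100,0.07,0.12,-0.05,0]'; python3 - <<'E'
from h import *
for n in("wrist",):
    im=cam(n); save(im,n+"1.png"); np.save(n+"1.npy",im,allow_pickle=True)
    print(onz(im,320,240,.03),proj(im,[.542,-.029,.068]))
print(robot.get_state()["eef_rot"].round(3))
E
```

```text
clock: 0.78
ee_pos: [0.288, -0.3972, 0.2824]
eef_rot: [[0.548, 0.837, 0.0], [0.837, -0.548, 0.001], [0.001, -0.0, -1.0]]
wrist_force: [1.2, 0.7, 0.4]
width: 0.0873
clock: 1.4
ee_pos: [0.4381, -0.1475, 0.2826]
eef_rot: [[0.165, 0.986, 0.0], [0.986, -0.165, -0.0], [-0.0, 0.0, -1.0]]
wrist_force: [0.9, -0.8, 0.3]
width: 0.0872
clock: 2.02
ee_pos: [0.5072, -0.0298, 0.2328]
eef_rot: [[0.165, 0.986, -0.0], [0.986, -0.165, -0.0], [-0.001, -0.0, -1.0]]
wrist_force: [0.3, -0.8, 0.1]
width: 0.0871
[ 0.50229867 -0.06187876  0.03      ] [361.21103042 208.34017178]
[[ 0.166  0.986  0.001]
 [ 0.986 -0.166 -0.001]
 [-0.     0.001 -1.   ]]
```

View pics/wrist1.png

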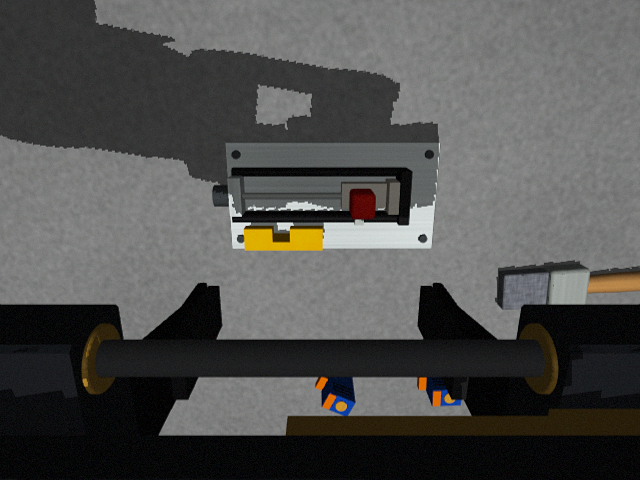

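The wrist view shows the plate with corners near (228,143), (438,143), (433,248) and (233,249). The yellow rail's notch is at (281,237) and the red knob at (361,205). Next I'll take a zoomed crop and measure.

```bash
python3 - <<'E'
from meas import *
im=np.load("wrist1.npy",allow_pickle=True).item()
save(im,"w1c.png",(210,130,450,260),3.3)
hsv=cv2.cvtColor(im["pixels"],cv2.COLOR_RGB2HSV);h,s,v=[hsv[...,i] for i in range(3)]
y=(h>18)&(h<32)&(s>150)&(v>150); y[:200]=0;y[260:]=0;y[:,:230]=0;y[:,340:]=0
for r in range(222,254,2):
    c=np.where(y[r])[0]
    if len(c): print(r,c.min(),c.max(),[ (a,b) for a,b in zip(c[:-1],c[1:]) if b>a+1])
E
```

```text
230 244 322 [(np.int64(271), np.int64(290))]
232 244 322 [(np.int64(271), np.int64(290))]
234 244 322 [(np.int64(271), np.int64(290))]
236 244 322 [(np.int64(271), np.int64(290))]
238 244 322 [(np.int64(272), np.int64(290))]
240 244 322 [(np.int64(272), np.int64(290))]
242 245 322 []
244 245 322 []
246 245 322 []
248 245 322 []
250 245 321 [(np.int64(254), np.int64(256)), (np.int64(283), np.int64(285))]
```

View pics/w1c.png

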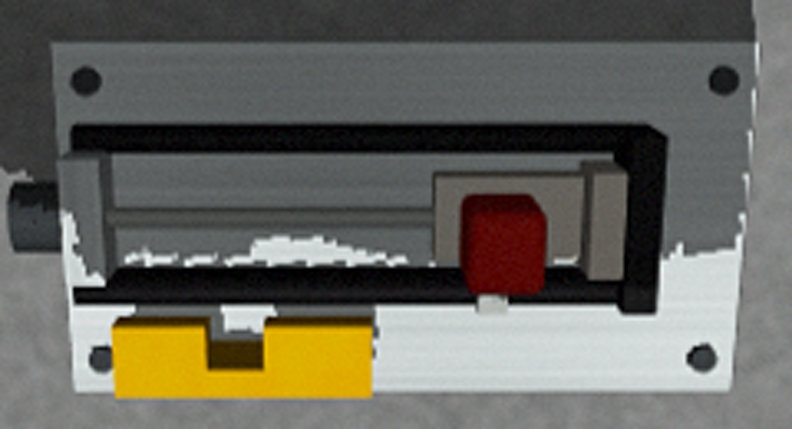

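```bash
python3 - <<'E'
from meas import *
im=np.load("wrist1.npy",allow_pickle=True).item()
c=lambda x,y:(x/3.3+210,y/3.3+130)
P={}
for n,(x,y),z in [("pl_bl",(52,41),.008),("pl_fl",(756,41),.008),("pl_fr",(733,391),.008),("pl_br",(74,391),.008),
 ("rail_b",(113,318),.038),("rail_f",(373,318),.038),("rail_bo",(115,397),.038),("rail_fo",(373,397),.038),
 ("notch_b",(206.5,318),.038),("notch_f",(264,318),.038),("notch_bd",(208,370),.038),("notch_fd",(264,370),.038),
 ("knob0",(468,248),.068),("knob1",(544,248),.068),("knob2",(464,196),.068),("knob3",(535,196),.068),
 ("stopR",(622,313),.034),("foll_f_r",(625,279),.034),("foll_f_l",(625,163),.034),("arm",(493,310),.038)]:
    q=onz(im,*c(x,y),z); P[n]=q
O=(P["pl_bl"]+P["pl_fl"]+P["pl_fr"]+P["pl_br"])/4
ex=(P["pl_fl"]-P["pl_bl"]+P["pl_fr"]-P["pl_br"])[:2]; ex/=np.linalg.norm(ex); ey=np.array([-ex[1],ex[0]])
print("O",O,"yaw",np.degrees(np.arctan2(ex[1],ex[0])))
for n,q in P.items():
    d=q[:2]-O[:2]; print(n,(q*1000).round(1),"rel",(1000*np.array([d@ex,d@ey])).round(1))
st=robot.get_state();print(st["ee_pos"])
E
```

```text
O [ 0.52002619 -0.02835441  0.008     ] yaw -9.5533845238483
pl_bl [430.8  39.1   8. ] rel [-99.1  51.7]
pl_fl [625.6   6.4   8. ] rel [98.3 51.7]
pl_fr [610.3 -96.    8. ] rel [100.3 -51.7]
pl_br [413.4 -62.9   8. ] rel [-99.4 -51.7]
rail_b [437.1 -35.2  38. ] rel [-80.7 -20.6]
rail_f [507.6 -47.1  38. ] rel [ -9.2 -20.6]
rail_bo [432.6 -57.7  38. ] rel [-81.3 -43.5]
rail_fo [503.8 -69.7  38. ] rel [ -9.1 -43.5]
notch_b [462.4 -39.5  38. ] rel [-55.  -20.6]
notch_f [478.  -42.1  38. ] rel [-39.2 -20.6]
notch_bd [459.8 -54.3  38. ] rel [-55.  -35.5]
notch_fd [475.2 -56.9  38. ] rel [-39.5 -35.5]
knob0 [534.8 -25.1  68. ] rel [14.   5.7]
knob1 [553.4 -28.2  68. ] rel [32.9  5.7]
knob2 [535.7 -12.   68. ] rel [12.7 18.7]
knob3 [552.8 -14.9  68. ] rel [30.1 18.7]
stopR [575.8 -58.2  34. ] rel [ 60.  -20.2]
foll_f_r [577.7 -48.7  34. ] rel [ 60.3 -10.5]
foll_f_l [581.2 -16.8  34. ] rel [58.4 21.5]
arm [540.4 -50.3  38. ] rel [ 23.7 -18.3]
[ 0.50726477 -0.03014699  0.23313192]
```

Measured: yaw −9.55°, and the notch is 15.7 mm wide (16 given). Arm to notch is about 70.8 mm of travel, which falls within the stated 62–78 mm. The magazine origin is about (0.5205, −0.0245), and the plate and track sizes agree with the description. Next I grip the knob with the jaws along the track.

```bash
python3 -m jog '[60,0.037,0.002,-0.06,0, 60,0.037,0.002,-0.12,0, 60,0.037,0.002,-0.16,0, 60,0.037,0.002,-0.188,0, 60,0.037,0.002,-0.188,0]' && python3 -m jog '[0,0,0,0,0, 0,0,0,0,0, 0,0,0,0,0, 0,0,0,0,0]'; python3 - <<'E'
from h import *
for n in("wrist","scene"):
    im=cam(n); save(im,n+"2.png")
    if n=="scene": save(im,"s2c.png",(280,180,360,280),6)
E
```

```text
clock: 2.7
ee_pos: [0.5431, -0.0283, 0.0435]
eef_rot: [[0.167, 0.986, -0.004], [0.986, -0.167, 0.001], [0.0, -0.004, -1.0]]
wrist_force: [-0.5, -0.2, 0.6]
width: 0.053
clock: 3.2
ee_pos: [0.5442, -0.0272, 0.0453]
eef_rot: [[0.165, 0.986, -0.0], [0.986, -0.165, -0.0], [-0.0, -0.0, -1.0]]
wrist_force: [-5.9, 0.5, 5.9]
width: 0.0199
```

View pics/wrist2.png

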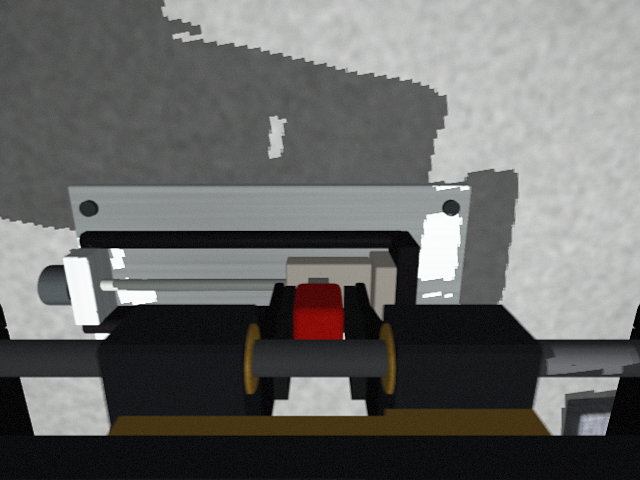

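View pics/s2c.png

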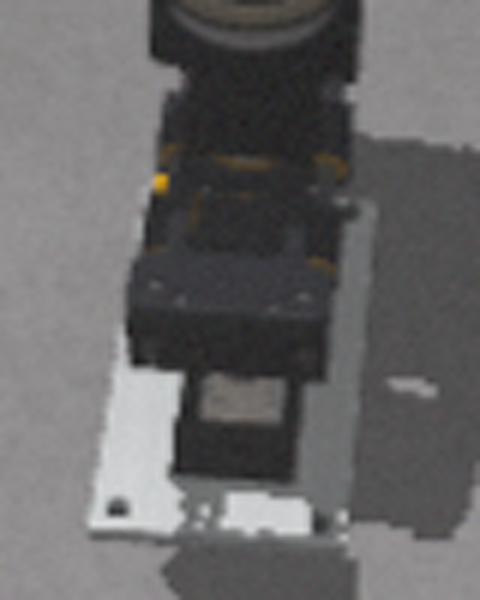

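```bash
python3 -m jog '[0,-0.010,0.0017,0.001,0, 0,-0.025,0.0042,0.001,0, 0,-0.045,0.0076,0.001,0, 0,-0.062,0.0104,0.001,0,0,-0.0706,0.0118,0.001,0]' && python3 -m jog '[0,0,0,0,0]'
```

```text
clock: 3.92
ee_pos: [0.4786, -0.0168, 0.0454]
eef_rot: [[0.166, 0.986, 0.011], [0.986, -0.166, -0.003], [-0.001, 0.012, -1.0]]
wrist_force: [11.8, -2.0, -12.5]
width: 0.02
clock: 4.05
ee_pos: [0.4781, -0.0167, 0.0454]
eef_rot: [[0.166, 0.986, 0.01], [0.986, -0.166, -0.002], [-0.001, 0.01, -1.0]]
wrist_force: [9.2, -0.5, -11.4]
width: 0.0199
```

```bash
python3 -m jog '[0,-0.0042,0.0007,0,0, 0,-0.0042,0.0007,0,0]'; python3 - <<'E'
from h import *
im=cam("wrist"); save(im,"wrist3.png",(0,150,640,440),1.25)
im=cam("top"); save(im,"top3.png",(275,225,355,325),6)
E
```

```text
clock: 4.3
ee_pos: [0.4748, -0.0162, 0.0454]
eef_rot: [[0.166, 0.986, 0.011], [0.986, -0.166, -0.003], [-0.001, 0.011, -1.0]]
wrist_force: [8.2, -1.4, -10.7]
width: 0.0197
```

View pics/wrist3.png

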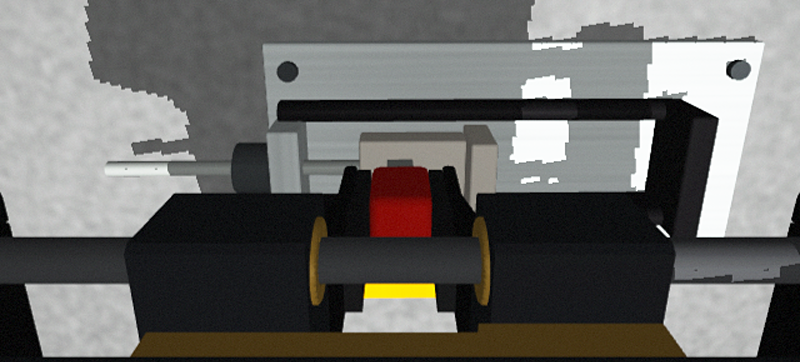

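View pics/top3.png

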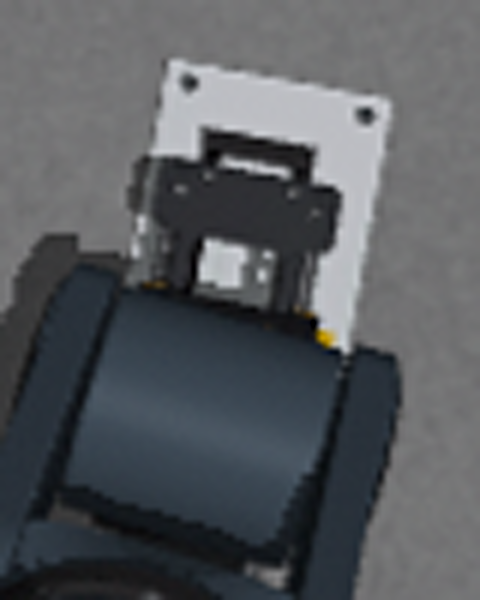

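```bash
python3 -m jog '[0,-0.0012,-0.004,0,0, 0,-0.0016,-0.0065,0,0, 0,-0.0016,-0.0065,0,0]'
```

```text
clock: 4.78
ee_pos: [0.4735, -0.023, 0.0454]
eef_rot: [[0.166, 0.986, 0.011], [0.986, -0.166, -0.003], [-0.001, 0.012, -1.0]]
wrist_force: [9.0, -2.2, -11.6]
width: 0.0196
```

Pushed 6.9 mm sideways with no resistance, so the arm is in the notch. I'll push it home.

```bash
python3 -m jog '[0,-0.0004,-0.0025,0,0, 0,-0.0006,-0.0038,0,0, 0,-0.0006,-0.0038,0,0]'
```

```text
clock: 5.15
ee_pos: [0.4727, -0.0257, 0.0454]
eef_rot: [[0.167, 0.986, 0.011], [0.986, -0.167, -0.002], [0.0, 0.011, -1.0]]
wrist_force: [10.0, 2.9, -10.9]
width: 0.0198
```

```bash
python3 -m jog '[0,0.003,-0.0005,0,0, 0,0.005,-0.001,0,0, 0,0.007,-0.0012,0,0, 0,0.009,-0.0015,0,0,0,0.009,-0.0015,0,0]'
```

```text
clock: 5.78
ee_pos: [0.4759, -0.0261, 0.0454]
eef_rot: [[0.166, 0.986, -0.001], [0.986, -0.166, 0.001], [0.001, -0.001, -1.0]]
wrist_force: [1.5, 2.8, -4.5]
width: 0.0197
```

The force dropped to about 0 after 3.2 mm, so the arm is resting on the notch flank. I'll release, rise and look.

```bash
python3 -m jog '[60,0,0,0,0, 60,0,0,0,0, 60,0,0,0,0, 60,0,0,0.06,0, 60,0,0,0.12,0]' && python3 -m jog '[80,0,-0.03,0.03,0, 80,0,-0.03,0.06,0]'; python3 - <<'E'
from h import *
im=cam("wrist"); save(im,"wrist4.png"); np.save("wrist4.npy",im,allow_pickle=True)
im=cam("top"); save(im,"top4.png",(275,225,435,325),5);np.save("top4.npy",im,allow_pickle=True)
E
```

```text
clock: 6.4
ee_pos: [0.4755, -0.0266, 0.1657]
eef_rot: [[0.165, 0.986, -0.004], [0.986, -0.165, 0.001], [0.0, -0.004, -1.0]]
wrist_force: [0.9, 0.1, 0.8]
width: 0.0512
clock: 6.65
ee_pos: [0.4766, -0.0581, 0.2273]
eef_rot: [[0.167, 0.986, 0.002], [0.986, -0.167, -0.001], [-0.001, 0.002, -1.0]]
wrist_force: [0.3, 0.8, -0.1]
width: 0.0642
```

View pics/wrist4.png

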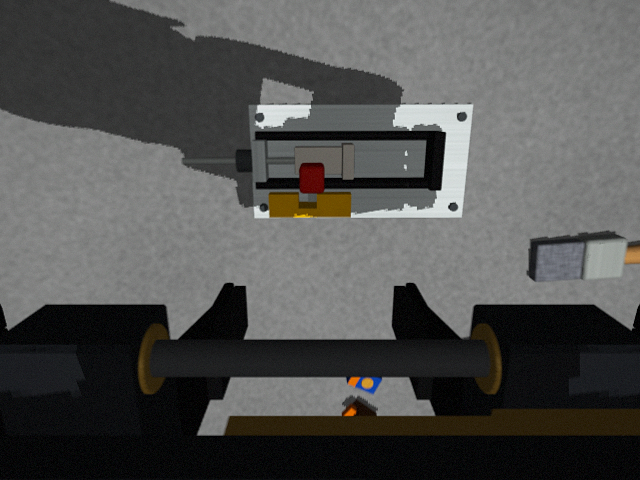

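View pics/top4.png

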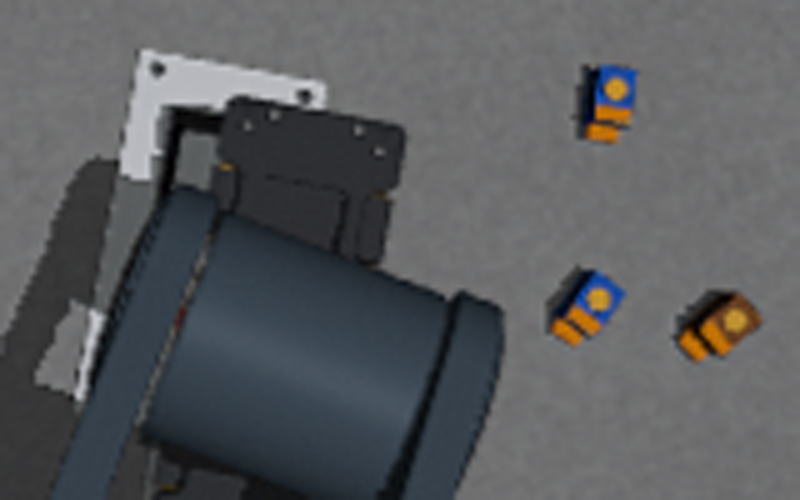

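```bash
python3 - <<'E'
from meas import *
im=np.load("top4.npy",allow_pickle=True).item()
# crop pixel -> full: /5 + (275,225); top-face corners by eye
c=lambda x,y:(x/5+275,y/5+225)
for n,q in {"A":[(600,66),(637,68),(632,125),(595,122)],"B":[(593,268),(626,285),(598,327),(566,312)]}.items():
    P=np.array([onz(im,*c(*a),.044)[:2]*1000 for a in q]); m=P.mean(0); d=(P[2]+P[3]-P[0]-P[1])/2
    print(n,P.round(1).tolist(),m.round(1),np.linalg.norm(d).round(1),np.linalg.norm(P[1]-P[0]).round(1),"tabdir",np.degrees(np.arctan2(d[1],d[0])).round(1))
im=np.load("scene0.npy",allow_pickle=True).item()
c=lambda x,y:(x/5+190,y/5+195)
for n,q in {"A":[(183,295),(227,295),(219,336),(176,335)],"B":[(234,126),(267,143),(238,169),(203,155)]}.items():
    P=np.array([onz(im,*c(*a),.044)[:2]*1000 for a in q]); print("scene",n,P.mean(0).round(1))
E
```

```text
A [[614.6, -240.1], [613.9, -259.7], [583.6, -257.2], [584.8, -237.6]] [ 599.2 -248.6] 30.1 19.7 tabdir 175.3
B [[507.8, -237.0], [499.1, -254.5], [476.9, -239.9], [484.4, -223.0]] [ 492.  -238.6] 26.9 19.5 tabdir 147.8
scene A [ 601.9 -243.7]
scene B [ 492.1 -232. ]
```

```bash
python3 -m jog '[80,0.03,-0.05,0,5, 80,0.06,-0.1,0,5, 80,0.09,-0.15,0,5, 80,0.113,-0.20,-0.02,5, 80,0.113,-0.212,-0.03,5]' && python3 -m jog '[80,0,0,0,0]'; python3 - <<'E'
from h import *
im=cam("wrist"); save(im,"wrist5.png"); np.save("wrist5.npy",im,allow_pickle=True)
E
```

```text
clock: 7.38
ee_pos: [0.5895, -0.2714, 0.1926]
eef_rot: [[0.081, 0.997, -0.002], [0.997, -0.081, 0.0], [0.0, -0.002, -1.0]]
wrist_force: [-0.2, -0.4, -0.6]
width: 0.0696
clock: 7.5
ee_pos: [0.5875, -0.2679, 0.1929]
eef_rot: [[0.08, 0.997, -0.005], [0.997, -0.08, 0.004], [0.003, -0.005, -1.0]]
wrist_force: [0.2, 0.4, 0.2]
width: 0.0695
```

View pics/wrist5.png

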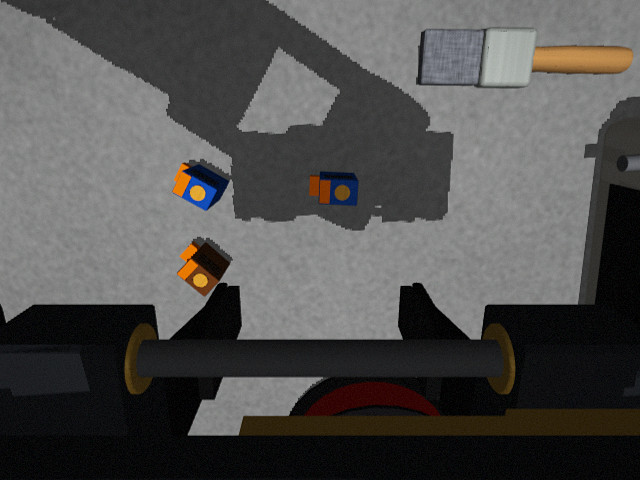

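Candidates in this view are blue A at (340,188), blue B at (200,188) and the brown look-alike at (203,268), which is not wanted. Next is a close crop of the two blue ones.

```bash
python3 - <<'E'
from h import *
im=np.load("wrist5.npy",allow_pickle=True).item(); save(im,"w5c.png",(160,140,380,305),3.6)
E
```

```text
(no output)
```

View pics/w5c.png

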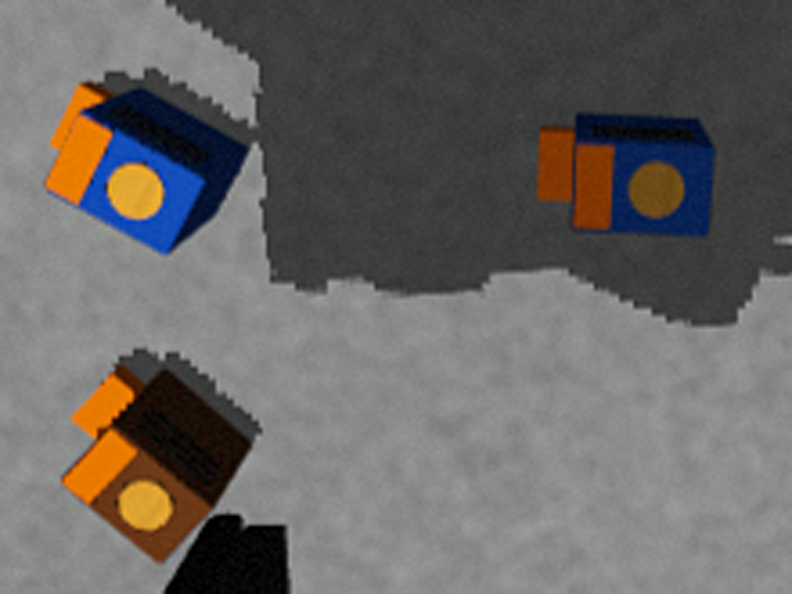

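```bash
python3 - <<'E'
from h import *
im=np.load("wrist5.npy",allow_pickle=True).item()
c=lambda x,y:(x/3.6+160,y/3.6+140)
# order: non-tab end 2 corners, tab end 2
for n,q in {"A":[(709,236),(714,146),(577,145),(574,229)],"B":[(167,254),(204,181),(84,109),(45,185)],"Br":[(162,563),(209,512),(114,429),(63,482)]}.items():
    P=np.array([onz(im,*c(*a),.044)[:2]*1000 for a in q]); m=P.mean(0); d=(P[2]+P[3]-P[0]-P[1])/2; e=(P[1]+P[2]-P[0]-P[3])/2
    print(n,m.round(1),np.linalg.norm(d).round(1),np.linalg.norm(e).round(1),"tabdir",np.degrees(np.arctan2(d[1],d[0])).round(1),np.degrees(np.arctan2(e[1],e[0])).round(1))
s=robot.get_state();print(s["ee_pos"],s["eef_rot"][:,0])
E
```

```text
A [ 603.5 -246. ] 29.1 18.8 tabdir 173.7 83.6
B [ 492.9 -235.7] 28.9 18.7 tabdir 143.6 54.6
Br [ 483.4 -307.7] 28.7 17.8 tabdir 130.8 41.5
[ 0.58791073 -0.26709224  0.19405419] [0.07886796 0.99688159 0.00263493]
```

```bash
python3 -m jog '[80,0.0155,0.021,-0.05,-2, 80,0.0155,0.021,-0.10,-2, 80,0.0155,0.021,-0.15,-2, 80,0.0155,0.021,-0.167,-2, 80,0.0155,0.021,-0.167,-2]'; python3 - <<'E'
from h import *
s=robot.get_state();print(s["ee_pos"],s["eef_rot"][:,0])
im=cam("wrist"); save(im,"wrist6.png")
E
```

```text
clock: 8.18
ee_pos: [0.6046, -0.2464, 0.0286]
eef_rot: [[0.112, 0.994, -0.001], [0.994, -0.112, 0.001], [0.001, -0.001, -1.0]]
wrist_force: [0.3, -0.6, 0.5]
width: 0.0694
[ 0.60461542 -0.2463591   0.02858371] [1.12336701e-01 9.93669909e-01 7.59675504e-04]
```

View pics/wrist6.png

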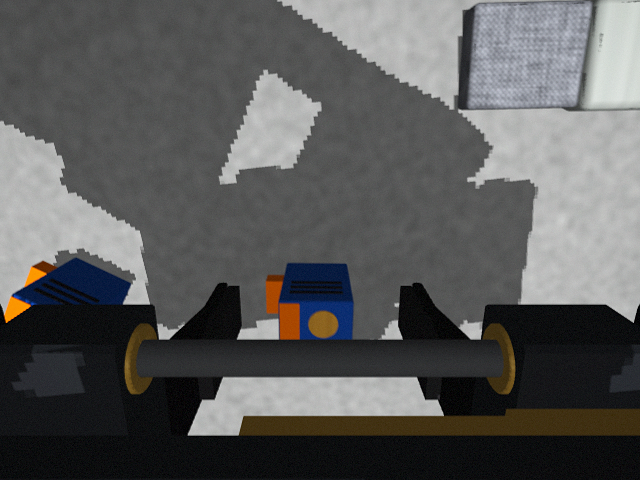

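A sits centred between the fingers at (320,300), with the tab to the left. Now I close on it.

```bash
python3 -m jog '[30,0,0,-0.0025,0, 0,0,0,-0.0025,0, 0,0,0,-0.0025,0, 0,0,0,-0.0025,0, 0,0,0,-0.0025,0]' && python3 -m jog '[0,0,0,0.03,0, 0,0,0,0.08,0, 0,-0.01,0.03,0.1,-10, 0,-0.02,0.08,0.1,-20]'; python3 - <<'E'
from h import *
im=cam("wrist"); save(im,"wrist7.png")
E
```

```text
clock: 8.85
ee_pos: [0.6047, -0.2476, 0.0262]
eef_rot: [[0.113, 0.994, -0.0], [0.994, -0.113, 0.0], [0.0, -0.0, -1.0]]
wrist_force: [-0.8, 0.5, 2.0]
width: 0.0297
clock: 9.35
ee_pos: [0.5867, -0.1691, 0.1284]
eef_rot: [[0.454, 0.891, 0.006], [0.891, -0.454, -0.003], [0.0, 0.007, -1.0]]
wrist_force: [1.2, -0.1, -1.6]
width: 0.0299
```

View pics/wrist7.png

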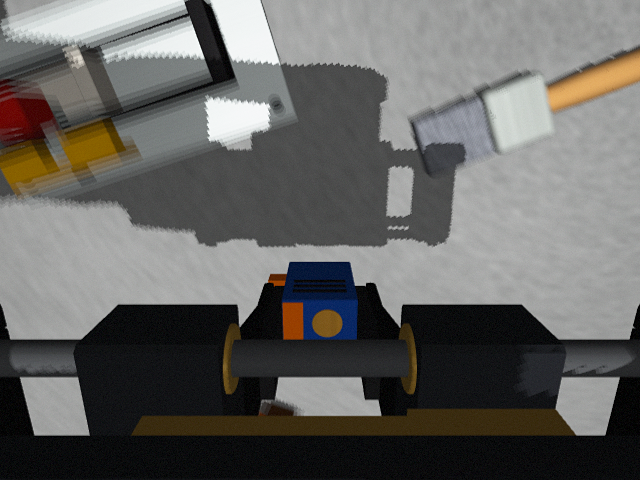

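```bash
python3 -m jog '[0,-0.005,0.03,0.0,-10, 0,-0.01,0.06,0,-21, 0,-0.015,0.09,0,-31, 0,-0.018,0.12,0,-42, 0,-0.018,0.136,0,-52]' && python3 -m jog '[0,0,0,0,-10, 0,0,0,0,-21, 0,0,0,0,-21,0,0,0,0,-21]'; python3 - <<'E'
from h import *
im=cam("wrist"); save(im,"wrist8.png");np.save("wrist8.npy",im,allow_pickle=True)
s=robot.get_state();print(s["ee_pos"],s["eef_rot"][:,0])
E
```

```text
clock: 10.02
ee_pos: [0.566, -0.0299, 0.1257]
eef_rot: [[0.981, 0.195, -0.002], [0.195, -0.981, 0.001], [-0.001, -0.001, -1.0]]
wrist_force: [-0.3, -0.5, -0.9]
width: 0.0297
clock: 10.52
ee_pos: [0.5668, -0.0316, 0.1259]
eef_rot: [[0.987, -0.162, -0.0], [-0.162, -0.987, 0.0], [-0.0, -0.0, -1.0]]
wrist_force: [-0.3, 0.8, -1.4]
width: 0.0297
[ 0.56681471 -0.03163438  0.12590445] [ 9.86615265e-01 -1.63064947e-01 -3.77776498e-04]
```

View pics/wrist8.png

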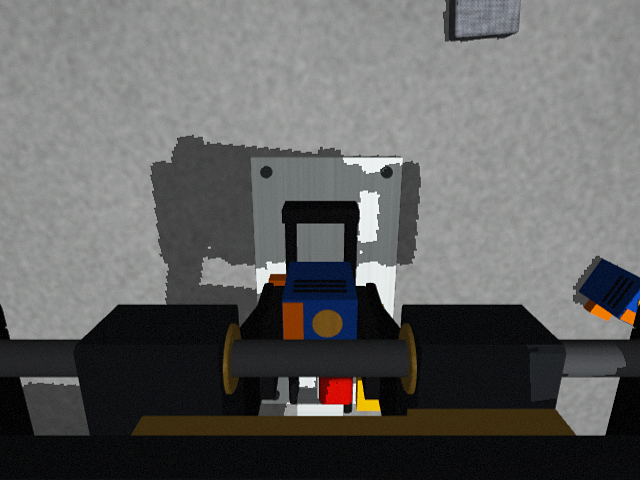

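```bash
python3 - <<'E'
from h import *
im=np.load("wrist8.npy",allow_pickle=True).item(); save(im,"w8c.png",(240,150,420,350),4)
E
```

View pics/w8c.png

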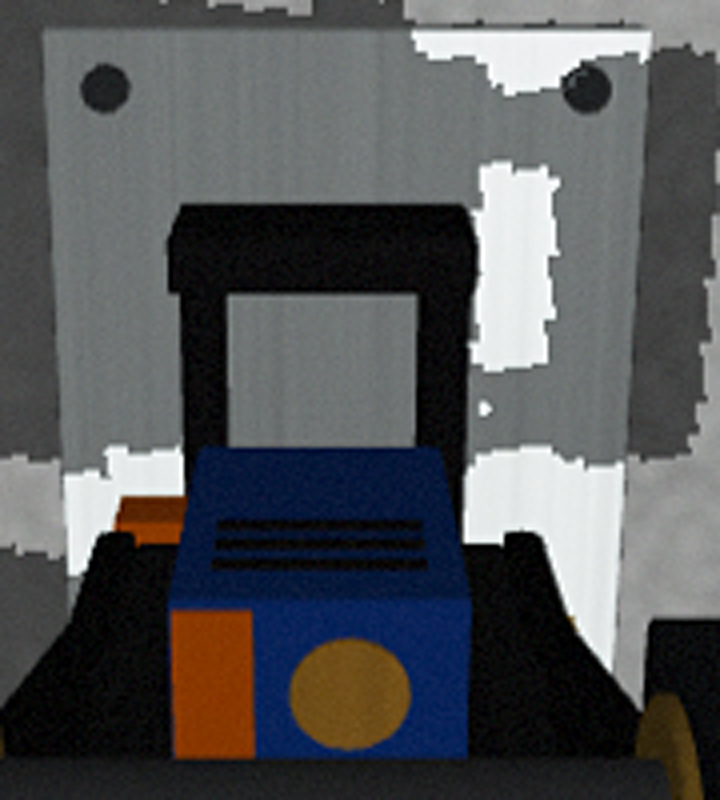

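```bash
python3 - <<'E'
from h import *
im=np.load("wrist8.npy",allow_pickle=True).item()
c=lambda x,y:(x/4+240,y/4+150)
O=np.array([.5206,-.0244]);a=np.radians(-9.5);ex=np.array([np.cos(a),np.sin(a)]);ey=np.array([-ex[1],ex[0]])
for n,p,z in [("wallL",(228,310),.008),("wallL2",(228,435),.008),("wallR",(418,310),.008),("wallR2",(416,435),.008),("stopfoot",(322,292),.008),("plFL",(43,30),.008),("plFR",(652,30),.008),
 ("stopTopL",(181,206),.034),("stopTopR",(466,206),.034),
 ("cbotL",(200,448),.0999),("cbotR",(440,448),.0999),("ctopL",(171,600),.1439),("ctopR",(469,600),.1439)]:
    q=onz(im,*c(*p),z)[:2]; print(n,(q*1e3).round(1),(1e3*np.array([(q-O)@ex,(q-O)@ey])).round(1))
t=robot.get_state()["ee_pos"][:2]; print("tcp",(1e3*np.array([(t-O)@ex,(t-O)@ey])).round(1))
E
```

```text
wallL [572.4 -16. ] [49.8 16.8]
wallL2 [549.2 -11.8] [26.1 17.1]
wallR [566.9 -49.4] [ 49.8 -17. ]
wallR2 [543.6 -45.6] [ 26.2 -17.1]
stopfoot [573.  -33.1] [53.1  0.1]
plFL [625.9   6. ] [98.8 47.4]
plFR [609.1 -95.6] [ 99.  -55.6]
stopTopL [597.3 -14.4] [74.  22.5]
stopTopR [590.  -58.9] [ 74.1 -22.6]
cbotL [580.  -18.9] [57.7 15.3]
cbotR [575.2 -47.9] [ 57.8 -14.2]
ctopL [580.7 -19.2] [58.4 15. ]
ctopR [576.  -47.6] [ 58.4 -13.8]
tcp [46.8  0.5]
```

```bash
python3 - <<'E'
from h import *
im=np.load("wrist8.npy",allow_pickle=True).item()
c=lambda x,y:(x/4+240,y/4+150)
O=np.array([.5206,-.0244]);a=np.radians(-9.5);ex=np.array([np.cos(a),np.sin(a)]);ey=np.array([-ex[1],ex[0]])
for n,p,z in [("stop inner top",(322,292),.034),("inner right",(440,292),.034)]:
    q=onz(im,*c(*p),z)[:2]; print(n,(1e3*np.array([(q-O)@ex,(q-O)@ey])).round(1))
E
```

```text
stop inner top [60.   0.2]
inner right [ 60.  -18.8]
```

The frame checks out: walls at ±17, stop face at 60.0, cartridge front face at 58, y = +0.5. I'll lower it into the track.

```bash
python3 -m jog '[0,-0.0005,-0.0005,-0.03,0, 0,-0.0005,-0.0005,-0.06,0, 0,-0.0005,-0.0005,-0.075,0, 0,-0.0005,-0.0005,-0.083,0, 0,-0.0005,-0.0005,-0.088,0]' && python3 -m jog '[0,0,0,-0.003,0,0,0,0,-0.005,0,0,0,0,-0.005,0]'
```

```text
clock: 11.2
ee_pos: [0.5669, -0.0322, 0.0381]
eef_rot: [[0.986, -0.165, 0.001], [-0.165, -0.986, -0.0], [0.001, 0.0, -1.0]]
wrist_force: [0.2, 0.2, -0.4]
width: 0.0298
clock: 11.58
ee_pos: [0.5669, -0.0322, 0.0341]
eef_rot: [[0.986, -0.165, 0.001], [-0.165, -0.986, -0.0], [0.001, 0.0, -1.0]]
wrist_force: [-1.2, -0.1, 5.0]
width: 0.0297
```

```bash
python3 -m jog '[50,0,0,0.001,0, 50,0,0,0.001,0, 50,0,0,0.001,0, 50,0,0,0.05,0,50,0,0,0.1,0]'; python3 - <<'E'
from h import *
im=cam("wrist"); save(im,"wrist9.png",(220,150,420,350),4);np.save("wrist9.npy",im,allow_pickle=True)
E
```

```text
clock: 12.2
ee_pos: [0.5658, -0.032, 0.1331]
eef_rot: [[0.986, -0.165, -0.003], [-0.165, -0.986, 0.001], [-0.003, -0.0, -1.0]]
wrist_force: [0.3, -0.3, 1.0]
width: 0.0435
```

View pics/wrist9.png

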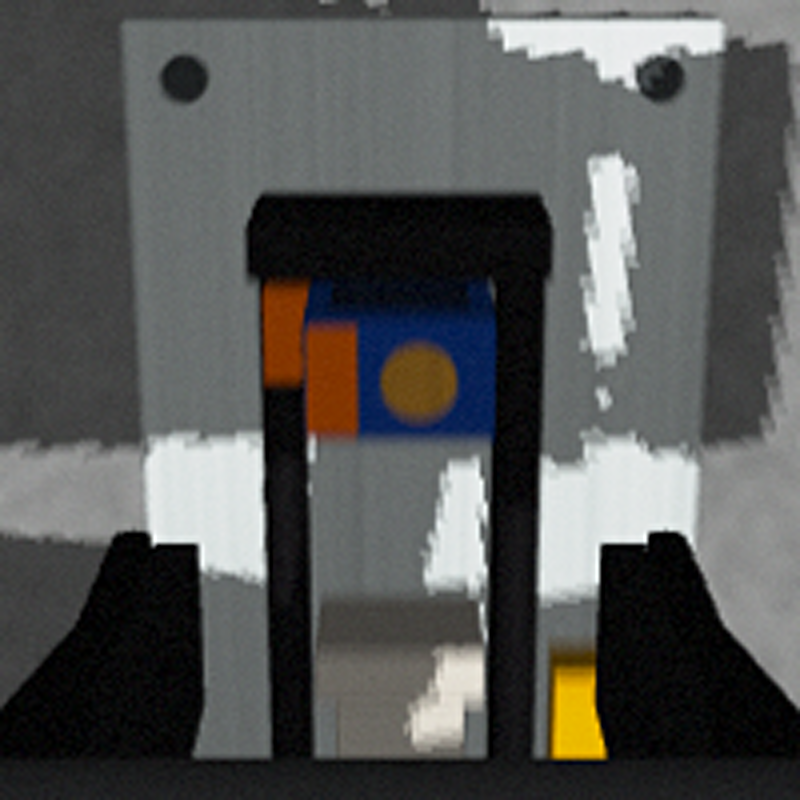

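A is seated at crop (400,370), with its tab over the low wall on the left. Now B.

```bash
python3 -m jog '[60,-0.005,-0.03,0.04,10, 60,-0.02,-0.08,0.05,21, 60,-0.05,-0.13,0.05,32, 60,-0.075,-0.18,0.05,42, 60,-0.085,-0.22,0.05,53]' && python3 -m jog '[60,0,0,0,10.5,60,0,0,0,10.5,60,0,0,0,10.5]'; python3 - <<'E'
from h import *
im=cam("wrist"); save(im,"wrist10.png");np.save("wrist10.npy",im,allow_pickle=True)
E
```

```text
clock: 12.88
ee_pos: [0.48, -0.2533, 0.1829]
eef_rot: [[0.747, 0.665, -0.001], [0.665, -0.747, 0.0], [-0.0, -0.001, -1.0]]
wrist_force: [0.9, -0.5, -0.8]
width: 0.0522
clock: 13.25
ee_pos: [0.4814, -0.2515, 0.1828]
eef_rot: [[0.619, 0.786, -0.0], [0.786, -0.619, 0.0], [0.0, -0.0, -1.0]]
wrist_force: [-0.6, 0.4, -0.5]
width: 0.0522
```

View pics/wrist10.png

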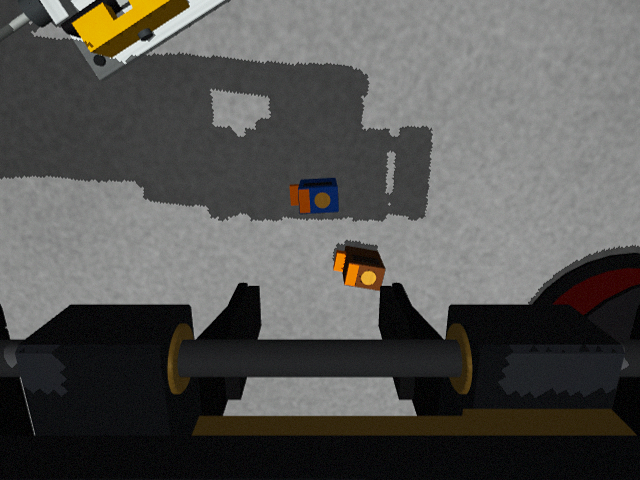

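```bash
python3 - <<'E'
from h import *
im=np.load("wrist10.npy",allow_pickle=True).item(); save(im,"w10c.png",(270,160,400,300),5)
s=robot.get_state();print(s["ee_pos"],np.degrees(np.arctan2(*s["eef_rot"][:2,0][::-1])))
E
```

```text
[ 0.48152207 -0.25136312  0.18292265] 51.83879175613291
```

View pics/w10c.png

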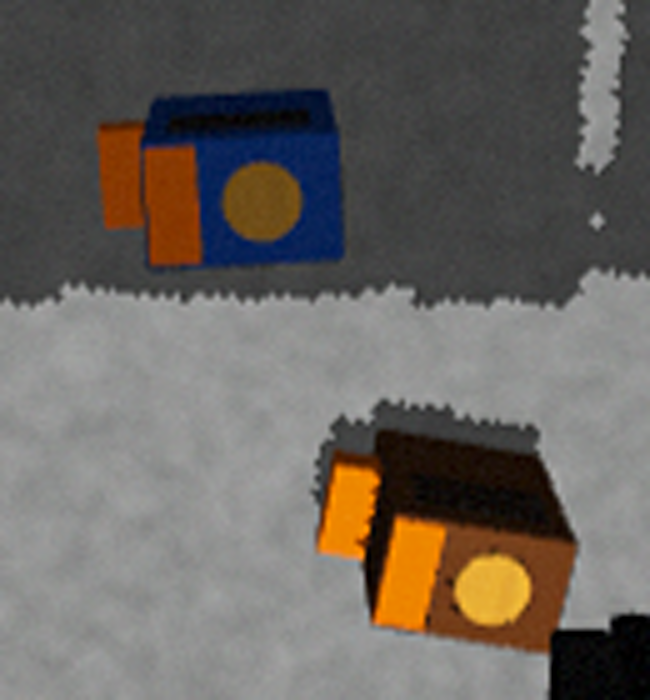

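```bash
python3 - <<'E'
from h import *
im=np.load("wrist10.npy",allow_pickle=True).item()
c=lambda x,y:(x/5+270,y/5+160)
q=[(343,259),(338,133),(144,148),(150,268)]
P=np.array([onz(im,*c(*a),.044)[:2]*1000 for a in q]); m=P.mean(0); d=(P[2]+P[3]-P[0]-P[1])/2; e=(P[1]+P[2]-P[0]-P[3])/2
print(m.round(1),np.linalg.norm(d).round(1),np.linalg.norm(e).round(1),"tabdir",np.degrees(np.arctan2(d[1],d[0])).round(1),np.degrees(np.arctan2(e[1],e[0])).round(1))
E
```

```text
[ 492.3 -236.5] 29.1 18.8 tabdir 145.3 54.3
```

```bash
python3 -m jog '[60,0.0105,0.015,-0.05,3, 60,0.0105,0.015,-0.10,3, 60,0.0105,0.015,-0.14,3, 60,0.0105,0.015,-0.157,3, 60,0.0105,0.015,-0.157,3]' && python3 -m jog '[0,0,0,0,0, 0,0,0,0,0, 0,0,0,0,0, 0,0,0,0,0]'
```

```text
clock: 13.92
ee_pos: [0.4918, -0.2364, 0.0254]
eef_rot: [[0.575, 0.818, -0.001], [0.818, -0.575, 0.001], [0.0, -0.002, -1.0]]
wrist_force: [-0.0, 0.7, 0.1]
width: 0.0521
clock: 14.42
ee_pos: [0.4924, -0.2374, 0.0271]
eef_rot: [[0.575, 0.818, 0.001], [0.818, -0.575, -0.001], [-0.0, 0.002, -1.0]]
wrist_force: [-0.5, 0.5, 6.6]
width: 0.0293
```

```bash
python3 -m jog '[0,0,0,0.04,0, 0,0.0,0,0.09,-5, 0,0.01,0.03,0.1,-15, 0,0.02,0.08,0.1,-25, 0,0.03,0.13,0.1,-35]' && python3 -m jog '[0,0.01,0.05,0,-10, 0,0.0234,0.0788,0,-20, 0,0.0234,0.0788,0,-29.4,0,0.0234,0.0788,0,-29.4,0,0.0234,0.0788,0,-29.4]'; python3 - <<'E'
from h import *
im=cam("wrist"); save(im,"wrist11.png",(220,150,420,350),4);np.save("wrist11.npy",im,allow_pickle=True)
s=robot.get_state();print(s["ee_pos"],np.degrees(np.arctan2(*s["eef_rot"][:2,0][::-1])))
E
```

```text
clock: 15.05
ee_pos: [0.5222, -0.1062, 0.1265]
eef_rot: [[0.943, 0.333, 0.001], [0.333, -0.943, -0.0], [0.001, 0.001, -1.0]]
wrist_force: [1.1, 0.2, -1.7]
width: 0.0295
clock: 15.68
ee_pos: [0.5451, -0.0285, 0.126]
eef_rot: [[0.987, -0.163, -0.0], [-0.163, -0.987, 0.0], [-0.0, 0.0, -1.0]]
wrist_force: [0.4, -1.0, -0.8]
width: 0.03
[ 0.54507311 -0.02870962  0.12600745] -9.44711595712677
```

View pics/wrist11.png

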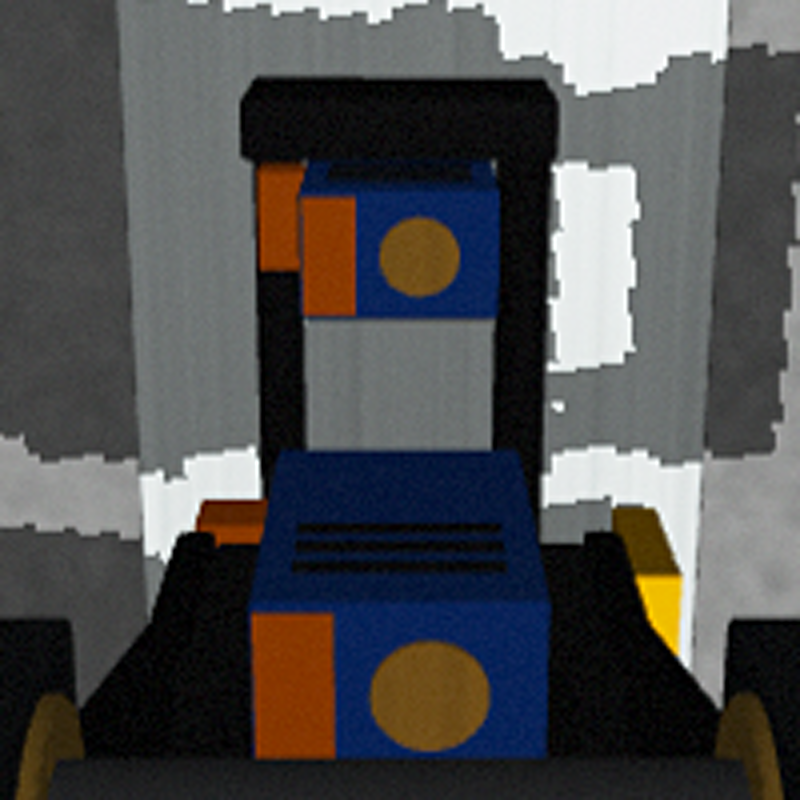

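```bash
python3 - <<'E'
from h import *
im=np.load("wrist11.npy",allow_pickle=True).item()
c=lambda x,y:(x/4+220,y/4+150)
O=np.array([.5206,-.0244]);a=np.radians(-9.5);ex=np.array([np.cos(a),np.sin(a)]);ey=np.array([-ex[1],ex[0]])
tz=robot.get_state()["ee_pos"][2]-.0265
for n,p,z in [("wallL",(304,400),.008),("wallR",(494,400),.008),("stop",(240,160),.034),("A_topL",(302,317),.052),("A_topR",(499,317),.052),("A_frL",(302,195),.052),
 ("cbotL",(277,452),tz),("cbotR",(520,452),tz),("ctopL",(250,605),tz+.044),("ctopR",(549,605),tz+.044)]:
    q=onz(im,*c(*p),z)[:2]; print(n,(1e3*np.array([(q-O)@ex,(q-O)@ey])).round(1))
t=robot.get_state()["ee_pos"][:2]; print("tcp",(1e3*np.array([(t-O)@ex,(t-O)@ey])).round(1))
E
```

```text
wallL [10.9 17.2]
wallR [ 10.9 -17.2]
stop [59.5 25.1]
A_topL [38.9 14.6]
A_topR [ 38.9 -14.9]
A_frL [57.5 14.3]
cbotL [35.1 15.1]
cbotR [ 35.1 -14.8]
ctopL [35.7 14.6]
ctopR [ 35.7 -14.4]
tcp [24.8 -0.2]
```

B's front is at 35.4 and A's rear at 38.5, giving a 3 mm gap. B is centred in y, so I'll lower it.

```bash
python3 -m jog '[0,0,0,-0.03,0, 0,0,0,-0.06,0, 0,0,0,-0.075,0, 0,0,0,-0.083,0, 0,0,0,-0.088,0]' && python3 -m jog '[0,0,0,-0.003,0,0,0,0,-0.005,0,0,0,0,-0.005,0]'
```

```text
clock: 16.35
ee_pos: [0.5458, -0.0285, 0.0381]
eef_rot: [[0.986, -0.165, 0.001], [-0.165, -0.986, -0.0], [0.001, 0.0, -1.0]]
wrist_force: [0.2, 0.3, -0.3]
width: 0.0296
clock: 16.73
ee_pos: [0.5459, -0.0284, 0.0352]
eef_rot: [[0.986, -0.165, 0.002], [-0.165, -0.986, -0.001], [0.002, 0.0, -1.0]]
wrist_force: [-2.4, 0.6, 9.4]
width: 0.0297
```

```bash
python3 -m jog '[50,0,0,0.001,0, 50,0,0,0.001,0, 50,0,0,0.001,0, 50,0,0,0.05,0,50,0,0,0.11,0]'&& python3 -m jog '[60,-0.03,0,0,10.5, 60,-0.07,-0.01,0.02,21, 60,-0.0702,-0.02,0.04,31.5, 60,-0.0702,-0.02,0.06,42,60,-0.0702,-0.02,0.06,52.5]' && python3 -m jog '[60,0,0,0,10, 60,0,0,0,20, 60,0,0,0,30,60,0,0,0,37.5,60,0,0,0,37.5]'; python3 - <<'E'
from h import *
im=cam("wrist"); save(im,"wrist12.png");np.save("wrist12.npy",im,allow_pickle=True)
s=robot.get_state();print(s["ee_pos"],np.degrees(np.arctan2(*s["eef_rot"][:2,0][::-1])))
E
```

```text
clock: 17.35
ee_pos: [0.5442, -0.0281, 0.1426]
eef_rot: [[0.986, -0.165, -0.004], [-0.165, -0.986, 0.001], [-0.005, -0.0, -1.0]]
wrist_force: [0.7, -0.2, 0.0]
width: 0.0434
clock: 17.98
ee_pos: [0.4761, -0.0488, 0.2045]
eef_rot: [[0.728, 0.686, 0.003], [0.686, -0.728, -0.001], [0.002, 0.003, -1.0]]
wrist_force: [0.3, 0.5, -0.5]
width: 0.0521
clock: 18.6
ee_pos: [0.4749, -0.0482, 0.2028]
eef_rot: [[0.167, 0.986, -0.0], [0.986, -0.167, 0.0], [0.0, -0.001, -1.0]]
wrist_force: [0.1, -0.8, 0.2]
width: 0.0521
[ 0.47499298 -0.04821641  0.2028803 ] 80.36187990987449
```

View pics/wrist12.png

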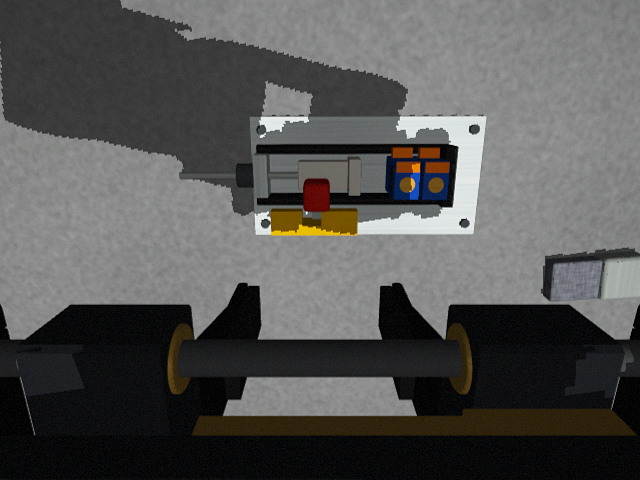

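Both cartridges stand in the track at (408,180) and (436,180), with tabs over the low wall. The follower is still parked. I'll re-grip the knob.

```bash
python3 -m jog '[60,0.0005,0.022,-0.05,0, 60,0.0005,0.022,-0.1,0, 60,0.0005,0.022,-0.14,0, 60,0.0005,0.022,-0.157,0, 60,0.0005,0.022,-0.157,0]' && python3 -m jog '[0,0,0,0,0, 0,0,0,0,0, 0,0,0,0,0, 0,0,0,0,0]'
```

```text
clock: 19.27
ee_pos: [0.4747, -0.026, 0.0448]
eef_rot: [[0.167, 0.986, -0.003], [0.986, -0.167, 0.001], [0.0, -0.003, -1.0]]
wrist_force: [-0.6, 0.1, 0.8]
width: 0.0523
clock: 19.77
ee_pos: [0.4759, -0.0263, 0.0466]
eef_rot: [[0.165, 0.986, 0.001], [0.986, -0.165, -0.0], [-0.0, 0.001, -1.0]]
wrist_force: [0.0, -0.4, 0.6]
width: 0.02
```

```bash
python3 -m jog '[0,-0.003,0.0005,0,0, 0,-0.005,0.0008,0,0, 0,-0.007,0.0012,0,0, 0,-0.007,0.0012,0,0]'
```

```text
clock: 20.27
ee_pos: [0.4744, -0.0262, 0.0465]
eef_rot: [[0.166, 0.986, 0.012], [0.986, -0.166, -0.003], [-0.001, 0.012, -1.0]]
wrist_force: [9.3, 2.1, -5.3]
width: 0.0198
```

```bash
python3 -m jog '[0,-0.0015,0.0003,0,0, 0,-0.0015,0.0003,0,0, 0,-0.001,0.004,0,0,0,-0.0003,0.0083,0,0,0,0.0002,0.0108,0,0]' && python3 -m jog '[0,0,0,0,0,0,0,0,0,0]'
```

```text
clock: 20.9
ee_pos: [0.4751, -0.0161, 0.0465]
eef_rot: [[0.165, 0.986, 0.013], [0.986, -0.165, -0.004], [-0.001, 0.013, -1.0]]
wrist_force: [9.1, -2.5, -6.9]
width: 0.02
clock: 21.15
ee_pos: [0.4751, -0.016, 0.0465]
eef_rot: [[0.165, 0.986, 0.013], [0.986, -0.165, -0.003], [-0.001, 0.013, -1.0]]
wrist_force: [9.2, -1.5, -6.2]
width: 0.0198
```

```bash
python3 -m jog '[0,0.004,-0.0007,0,0, 0,0.009,-0.0015,0,0, 0,0.014,-0.0023,0,0, 0,0.019,-0.0032,0,0, 0,0.023,-0.0038,0,0]' && python3 -m jog '[0,0.003,-0.0005,0,0, 0,0.006,-0.001,0,0, 0,0.008,-0.0013,0,0, 0,0.0095,-0.0016,0,0,0,0.0095,-0.0016,0,0]'; python3 - <<'E'
from h import *
im=cam("wrist"); save(im,"wrist13.png",(0,150,640,440),1.25)
E
```

```text
clock: 21.78
ee_pos: [0.4965, -0.0196, 0.0465]
eef_rot: [[0.165, 0.986, 0.009], [0.986, -0.165, -0.003], [-0.001, 0.01, -1.0]]
wrist_force: [6.1, -2.3, -3.0]
width: 0.0197
clock: 22.4
ee_pos: [0.5041, -0.0208, 0.0465]
eef_rot: [[0.165, 0.986, 0.006], [0.986, -0.165, -0.002], [-0.001, 0.006, -1.0]]
wrist_force: [5.6, -2.2, -1.1]
width: 0.0197
```

View pics/wrist13.png

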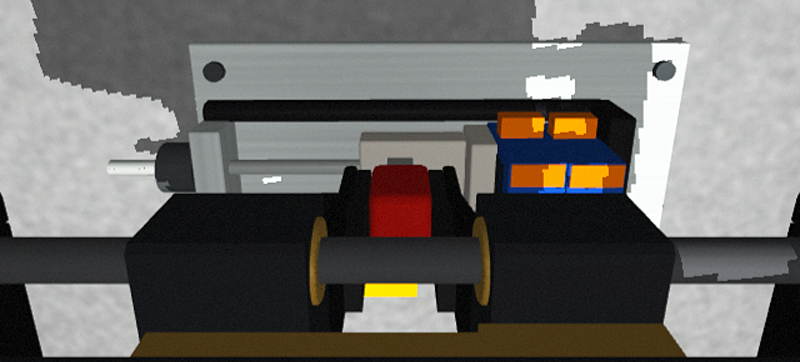

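```bash
python3 -m jog '[0,0.001,-0.0002,0,0, 0,0.002,-0.0003,0,0, 0,0.003,-0.0005,0,0, 0,0.004,-0.0007,0,0,0,0.004,-0.0007,0,0]'
```

```text
clock: 23.08
ee_pos: [0.5044, -0.0207, 0.0464]
eef_rot: [[0.165, 0.986, -0.002], [0.986, -0.165, -0.0], [-0.001, -0.002, -1.0]]
wrist_force: [-0.2, -4.9, 5.8]
width: 0.02
```

The knob position (reading about 40.3 mm) and zero force show the follower resting on the cartridges. I'll relax the side load, release and rise.

```bash
python3 -m jog '[0,0,-0.001,0,0, 0,0,-0.001,0,0, 60,0,-0.001,0,0, 60,0,-0.001,0,0,60,0,-0.001,0,0]' && python3 -m jog '[60,0,0,0.03,0, 60,0,0,0.09,0, 60,0,-0.02,0.15,0, 60,0,-0.04,0.16,0,60,0,-0.04,0.16,0]'; python3 - <<'E'
from h import *
im=cam("wrist"); save(im,"wrist14.png",(200,60,520,300),2.5);np.save("wrist14.npy",im,allow_pickle=True)
E
```

```text
clock: 23.7
ee_pos: [0.5041, -0.0208, 0.0456]
eef_rot: [[0.165, 0.986, -0.003], [0.986, -0.165, 0.001], [0.0, -0.003, -1.0]]
wrist_force: [-0.6, -1.1, 0.6]
width: 0.0421
clock: 24.32
ee_pos: [0.5057, -0.0622, 0.207]
eef_rot: [[0.167, 0.986, 0.002], [0.986, -0.167, -0.001], [-0.0, 0.002, -1.0]]
wrist_force: [-1.3, -0.1, -0.1]
width: 0.0524
```

View pics/wrist14.png

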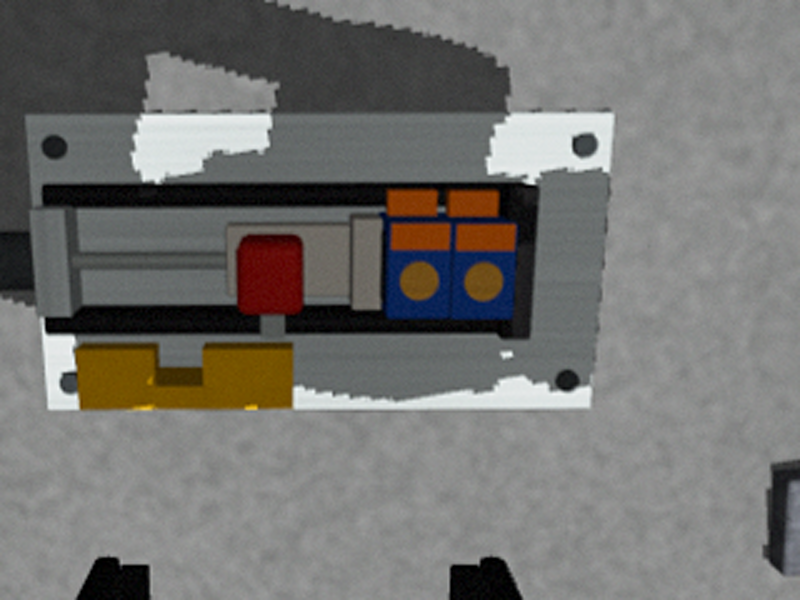

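```bash
python3 - <<'E'
from h import *
im=np.load("wrist14.npy",allow_pickle=True).item()
c=lambda x,y:(x/2.5+200,y/2.5+60)
O=np.array([.5206,-.0244]);a=np.radians(-9.5);ex=np.array([np.cos(a),np.sin(a)]);ey=np.array([-ex[1],ex[0]])
for n,p,z in [("B rear",(386,270),.052),("A/B",(452,270),.052),("A front",(517,270),.052),("edge-y",(450,319),.052),("edge+y",(450,223),.052),("follower face",(382,290),.034),("arm tip",(273,333),.038)]:
    q=onz(im,*c(*p),z)[:2]; print(n,(1e3*np.array([(q-O)@ex,(q-O)@ey])).round(1))
im=cam("top"); save(im,"top15.png")
E
```

```text
B rear [19.   0.9]
A/B [39.4  0.8]
A front [59.5  0.8]
edge-y [ 39.4 -14.4]
edge+y [38.2 15.1]
follower face [19.5 -7.9]
arm tip [-16.4 -21.3]
```

View pics/top15.png

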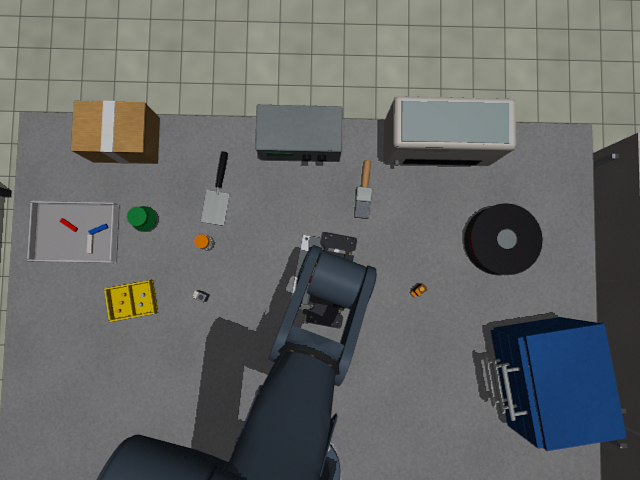

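The cartridges fill x = 19 to 59.5 (20 to 60 nominal), the follower face is at 19.5, and the bystanders and brown look-alike are unmoved. I'm handing the job in.

```bash
python3 -c "
from workcell import robot
print(robot.finish_job()); s=robot.get_state(); print(s['clock'],s['wrist_force'])"
```

```text
the job is handed in; nothing more can be done
None
the job is handed in; nothing more can be done
```

The job is done and handed in at about 24 s of the 72 s allowed; the robot gives no verdict on the outcome.

- **Parking the follower:** I pulled the knob back about 70 mm, pushed the handle 9.7 mm into the notch seen in the wrist view, and let the arm settle on the notch's front flank. It stayed open by itself while I worked.
- **Cartridges:** Both blue cartridges went fully down in the track, with their tabs over the low wall.
- **Closing:** I re-gripped the knob, took the handle out of the notch and eased the follower forward in the grip. The spring load fell to zero at a reading of about 40.3 mm, and then I let go and moved clear.

**Last checks:** All agreed within about 1 mm.
- The cartridges fill x = 19 to 59.5 mm (20 to 60 nominal) and are centred in y.
- The follower face is at 19.5 mm, and the handle is in the lane, clear of the rail.
- The grey cartridge, glue pot, scraper, brush, vase, spool and brown look-alike look unmoved in the top view.

I did not take another picture after handing in.

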